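Bolt the well plate down and index the imager stage to its middle click

TASK

The hold-down frame over the six-well plate on the imager is shut: first slide its bolt fully home through the keeper. Then take the stage by its upright black knob and slide it along its rails to the second click stop, where the spring ball drops into its notch and the middle pair of wells lies under the lamp; do not run on to the third click. Finish there, still holding the knob, with the ball well seated in that notch, and leave the other labware where it lies.

Things in the scene. Friction and masses are not known exactly. Their poses are not given: they have to be found in the camera images.
- imager: Plate imager: flat white housing 210 mm deep (its x) by 340 wide (its y, -190 to +150) by 50 high, fixed to the bench. Origin on the bench straight below the black lamp head (34 mm across, underside 132 mm up), which a white arm (top 165 mm up) and a column at its back (+x) carry. y runs along the two rails. The stage on the rails has its top 70 mm above the bench; a plate 20 mm high lies in it.
- stage (a joint): Travel of the stage along the imager's +y, m: 0 at the loading-end stop, 0.150 at the other; starts short of the first click. A spring ball under its front edge rides on a notched strip: clicks at 0.056, 0.095 (middle wells under the lamp), 0.134; notches 8 mm wide. It runs with about 2 N; near a notch the ball draws it in, and it takes about 6 to 11 N to leave one.
- stage_knob: Knob of the stage, on an ear at its front (-x) -y corner: upright black cylinder 20 mm across on a thin stem, gripping part 10 to 44 mm above the stage's top. Origin at the stem's foot on the stage's top (70 mm above the bench); at stage = 0 it is at (-85, -192.5) mm in the imager's x, y, and it moves along +y with the stage. z up, y along the rails.
- stage_knob_mid (a point): Point on that knob's axis, 29 mm above the stage's top (99 mm above the bench): the height to grip.
- bolt (a joint): Travel of the steel bolt along the imager's -y, m: 0 drawn back, 0.028 fully home through the keeper (a hard stop); it starts drawn back or partly so, slides with 1 to 2 N and stays where it is left. It rides on the stage.
- bolt_knob: Upright steel pin on the bolt, 12 mm across, 34 tall; its foot (the origin) 21 mm and its top 55 mm above the stage's top. The bolt's straps, the keeper and the plate stay below 20 mm above the stage's top, so fingers may come down beside the pin to 22 mm above it. With both joints at 0 it is at (-85, -53) mm in the imager's x, y. z up, y along the rails.
- bolt_knob_mid (a point): Point on that pin's axis 22 mm above its foot, 43 mm above the stage's top (113 mm above the bench): the height to grip.
- frame (a joint): Angle of the hinged hold-down frame that lies round the plate, rad: 0 shut (as it starts), growing as its front edge is lifted. Its front edge carries the keeper.
- spare_plate: Bystander: a clear six-well plate with its lid, 85.5 x 128 x 21.5 mm, loose on the bench; origin under its centre.
- small_well_plate: Bystander: a clear twelve-well plate with its lid, 85.5 x 128 x 21.5 mm, loose on the bench; origin under its centre.
- petri_dish: Bystander: a clear closed petri dish, 89 mm across and 14 mm high, loose on the bench; origin under its centre.

How it is judged:
On the way:
1. the bolt is fully home in the keeper, the frame shut, before the stage has reached its first click (value of joint bolt above 0.0255 m and value of joint frame below 0.03 rad and value of joint stage below 0.048 m), for 0.2 s.
At the end, for the whole second after the job is handed in: The stage rests in its second notch (within 2.5 mm of 95 mm of travel, not moving) with the fingers holding its black knob with more than 2 N, the bolt is home to within 2.5 mm and the frame shut (value of joint stage between 0.0925 and 0.0975 m and velocity of joint stage between -0.005 and 0.005 m/s and contact force between the fingers and stage_knob above 2 N and value of joint bolt above 0.0255 m and value of joint frame below 0.03 rad); the arm keeps its last pose, push and grip.
It fails at once if the stage ran on to its third click (value of joint stage above 0.129 m).
It fails at once if a bystander was moved by more than 20 mm (distance of any of spare_plate, small_well_plate, petri_dish from where it was at the start of the episode above 0.02 m).
It also fails if it takes over 54 s, if anything falls off the work surface, if the arm or the gripper's body presses on something with over 40 N, if the wrist force passes 120 N, or if a joint passes its speed limit or range.

ROBOT

A 6-joint arm with a two-finger parallel gripper is mounted at the origin on the work surface. World frame = base frame: x ahead of the robot, y to its left, z up, the work surface at z = 0. Lengths are in m, angles in rad, forces in N, time in s.
With the tool pointing down it reaches from about 0.375 to 0.975 m from the base axis. Payload 3.8 kg.
Tool frame: the origin (TCP) lies between the finger pads; the fingertips stand 14 mm ahead of it and the grasp point (between the pads) lies 5 mm behind it; z points along the fingers, y is the line along which they close (so a half turn about z gives the same grasp; the last joint's range is limited). The gripper opens to 85 mm and grips with 20 to 120 N. Pads are 22 mm wide; open, the fingers measure 114 mm over their backs; the gripper's body (76 mm by 85 mm) begins 54 mm behind the grasp point. The pads swing forward as they close: fully open they stand 13 mm farther back than shut.
Start: joints at [1.175, 0.264, 1.604, -0, 1.274, -0.037], TCP at [0.237, 0.632, 0.245] pointing down, gripper open.
Joint ranges: [-2.63, 2.63], [-0.94, 2.18], [0.31, 2.57], [-1.31, 4.45], [0, 2.66], [-2.55, 2.55]. Speed limits (rad/s): [2.57, 2.57, 3.14, 3.14, 3.14, 3.14].

INTERFACE

Orientations are given as a unit quaternion [x, y, z, w].
In Python, from plant import ctrl gives the robot as it stands. The module is installed in compiled form; this text tells all that it offers.
- The arm moves only by the tool jog_arm, never from a script. Its argument "plan" is a list of rows, each an object of numbers: "x", "y", "z": the shift along the tool's x, y, z in mm; "wx", "wy", "wz": the turn, a rotation vector about the tool's x, y, z in rad. In form: [{"x": .., "y": .., "z": .., "wx": .., "wy": .., "wz": ..}, ...]. A call has exactly 8 rows; each row is the pose to reach, as a shift and turn from the pose commanded when the call began, along the tool's axes at that moment; what a row does not reach only later rows make up. A row lasts 1/8 s, in which the tool goes at most 62.5 mm and 10.7 degrees, less where a joint would pass 70% of its speed; a pose out of reach is approached as far as the arm can. A call with a gripper value outside its range is refused whole. "jaw" is the finger opening in mm, from 0 to 85.4, set as the call begins (left out, the last holds). The fingers move at their own pace and stop on an object; the grip force is fixed at half the most. Time passes only in rows, so rows that repeat a pose let the fingers close, or fill a call up. It gives the time, the measured TCP pose, the force, the opening and the grip force at its end, in the units of the state.
- ctrl.state(): the state, without advancing time (a new reading comes with each control period).
- ctrl.grab_frame(name): name is "side" or "top"; returns the picture (400x640x3 uint8, blue, green, red); there is no depth.
- ctrl.get_calibration(name): a dict with "fx", "fy", "cx", "cy" (pixels), "k1" (the pictures are not rectified: a ray, as slopes to the right and down, at radius r is drawn at 1 + k1 r^2 times it, then the intrinsics apply), "extrinsics" (4x4, takes a point from camera to world coordinates). Camera axes: x right, y up, looking along -z (the intrinsics and any distortion apply to the point x, -y, -z); pixel columns grow to the right and rows downward; lengths in m; the calibration is good to about 2 mm. A picture is of the moment at which its call begins. get_calibration takes no time and is no camera call.
- ctrl.job_done(): hands the job in; it is judged then, once.
The state is a dict: "clock": time; "joint_pos": joint angles; "dq": joint speeds; "tau": joint torques, N m; "tool_pos": TCP position; "orientation": TCP orientation; "wrist_force": force on the tool from outside, world axes, zero at the start; "ft_torque": the same for the moment, N m; "finger_gap": finger opening in m; "grasp_force": force on a finger pad.
Only numpy, scipy, OpenCV 4.12 (cv2) and the standard library are available. Lean on these libraries where they do the work, as an engineer would, in place of code of your own. Each camera call takes 0.05 s, during which the arm holds its last target. There are 200 camera calls.

## Working session

There is one attempt and no reset: what is moved stays moved. The work goes in short steps, Python scripts to look and compute and a tool call to move; the robot and the scene stay as the last step left them, time stands still between calls to the robot, and variables do not carry over. Pictures are saved under pics/ and viewed, at most 10 in all, crops included, and the job is handed in when it is done.

Besides the shell and the picture viewer there is one more tool, called after "Emit:" as name([rows], argument=value, ...), one row to a line, values as JSON. jog_arm: Moves the arm, as the interface text tells. Its arguments: {"type":"object","properties":{"plan":{"type":"array"},"jaw":{"type":"number"}},"required":["plan"]}

```bash
mkdir -p pics
cat > h.py <<'E'
import numpy as np, cv2
from plant import ctrl
def snap(n,f):
    im=ctrl.grab_frame(n); cv2.imwrite(f'pics/{f}.png',im); return im
def ray(n,u,v):
    c=ctrl.get_calibration(n); E=np.array(c['extrinsics'])
    K=np.array([[c['fx'],0,c['cx']],[0,c['fy'],c['cy']],[0,0,1.]])
    p=cv2.undistortPoints(np.array([[[u,v]]],float),K,np.array([c['k1'],0,0,0.]))[0,0]
    # drawn = (1+k1 r^2)*ray : same as opencv model
    return E[:3,3],E[:3,:3]@np.array([p[0],-p[1],-1])
def atz(n,u,v,z):
    o,d=ray(n,u,v); return o+d*(z-o[2])/d[2]
def proj(n,P):
    c=ctrl.get_calibration(n); E=np.array(c['extrinsics'])
    q=E[:3,:3].T@(np.array(P)-E[:3,3]); a=np.array([q[0],-q[1]])/-q[2]; a=a*(1+c['k1']*(a@a))
    return c['fx']*a[0]+c['cx'],c['fy']*a[1]+c['cy']
E
python3 - <<'E'
from h import *
for n in('side','top'):
    snap(n,n+'0'); c=ctrl.get_calibration(n); print(c['fx'],c['k1'],np.round(c['extrinsics'],3).tolist())
s=ctrl.state();print(s)
E
```

```text
381.1874643608918 -0.03688326479509389 [[0.697, 0.558, -0.451, -0.053], [-0.717, 0.541, -0.439, -0.527], [-0.001, 0.629, 0.777, 1.07], [0.0, 0.0, 0.0, 1.0]]
443.4667444221354 -0.0022575758101602635 [[-0.008, 0.996, -0.084, 0.384], [-1.0, -0.009, -0.017, 0.012], [-0.017, 0.083, 0.996, 1.719], [0.0, 0.0, 0.0, 1.0]]
{'clock': 0.1, 'joint_pos': array([ 1.17508331e+00,  2.64711431e-01,  1.60525032e+00,  2.29224575e-05,
        1.27370891e+00, -3.68874875e-02]), 'dq': array([-0.0001906 , -0.00095137, -0.00424139,  0.00037978,  0.00014229,
       -0.00027383]), 'tau': array([ 1.50121959e-03, -5.16695702e+01, -3.68595028e+01,  1.21735711e-04,
        6.13667376e-03,  4.80042638e-05]), 'tool_pos': array([0.2367831 , 0.63142315, 0.24405689]), 'orientation': array([ 1.78455010e-01,  9.83947524e-01, -1.01244030e-03, -2.33688497e-04]), 'wrist_force': array([ 0.0722546 ,  0.45317165, -0.59572196]), 'ft_torque': array([-0.01900275, -0.04132455, -0.0194286 ]), 'grasp_force': 0.0, 'finger_gap': 0.08522125723537248}
```

View pics/side0.png

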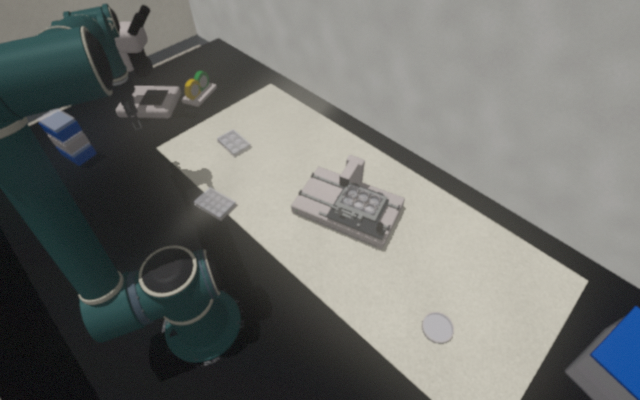

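View pics/top0.png

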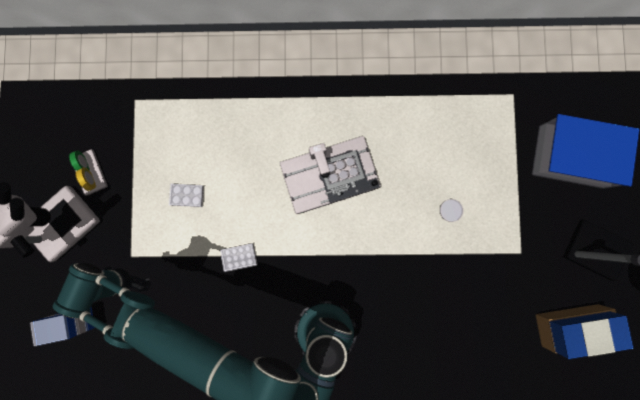

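The imager sits near side (350,200) and top (330,175), with the stage at its right (-y) end. The plates are at top (187,195) and (239,257), and the dish at (451,210). I'll enlarge the imager.

Run:
```python
import cv2,numpy as np
t=cv2.imread('pics/top0.png')[130:220,272:388]; s=cv2.imread('pics/side0.png')[150:250,285:411]
cv2.imwrite('pics/tc.png',cv2.resize(t,None,fx=6,fy=6,interpolation=cv2.INTER_CUBIC))
cv2.imwrite('pics/sc.png',cv2.resize(s,None,fx=6,fy=6,interpolation=cv2.INTER_CUBIC))
```

```text
(no output)
```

View pics/tc.png

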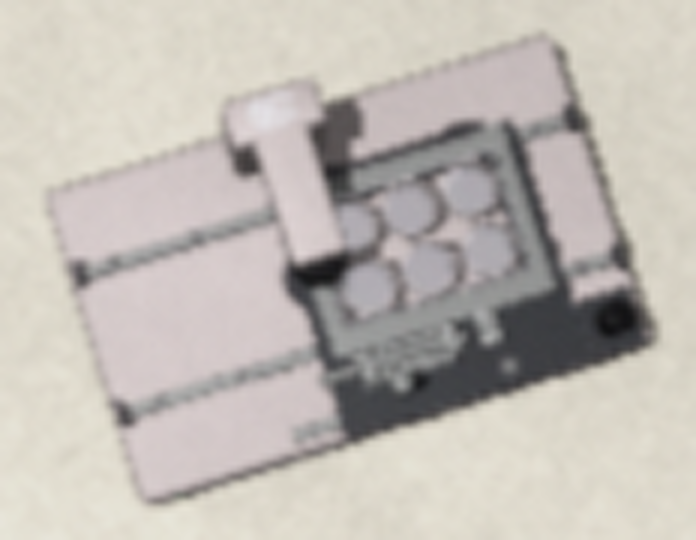

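View pics/sc.png

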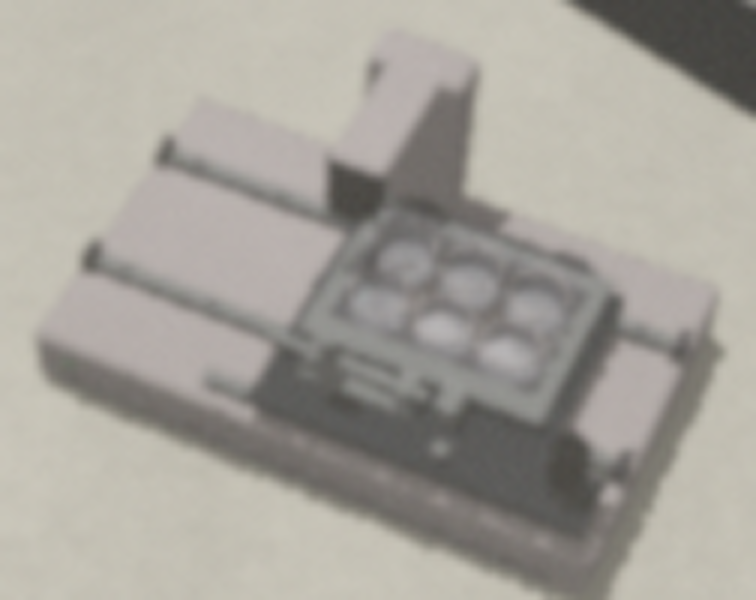

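Top crop: housing corners (50,190), (555,38), (655,340), (145,500); black knob at (616,317); bolt pin about (405,378) with its shadow to the right of it. Side crop: pin about (345,350), knob about (572,455). Next I'll fit the pose.

```bash
cat >> h.py <<'E'
def fitpose(pts):
    # pts: world xy of corners LB,RB,RF,LF -> origin, yaw
    pts=np.array(pts)
    ey=(pts[0]-pts[1])+(pts[3]-pts[2]); ey/=np.linalg.norm(ey); ex=np.array([ey[1],-ey[0]])
    return ex,ey
E
python3 - <<'E'
from h import *
T=lambda x,y,z:atz('top',272+(x+.5)/6-.5,130+(y+.5)/6-.5,z)[:2]
S=lambda x,y,z:atz('side',285+(x+.5)/6-.5,150+(y+.5)/6-.5,z)[:2]
c=[T(50,190,.05),T(555,38,.05),T(655,340,.05),T(145,500,.05)]
ex,ey=fitpose(c); print(np.round(c,4).tolist(),'yaw',np.degrees(np.arctan2(ex[1],ex[0])))
print([np.linalg.norm(c[i]-c[(i+1)%4]).round(4) for i in range(4)])
m=np.mean(c,0); print('centre',m)
o=m+0.02*ey
for n,p in [('knobtop',T(616,317,.114)),('pin top',T(405,378,.125)),('sideknobtop',S(570,437,.114)),('lamp-arm',T(318,255,.165)),('side lampcorner',S(330,165,.165)),
 ('sideLF',S(40,345,.05)),('sideLB',S(200,97,.05)),('sideRB',S(717,290,.05))]:
    print(n,p.round(4),'local from centre-shift',((p-o)@ex).round(4),((p-o)@ey).round(4))
for yb in(0,.028):
  print(yb)
E
```

```text
[[0.6458, 0.1651], [0.7399, -0.1562], [0.5466, -0.2156], [0.4488, 0.1057]] yaw 16.62965677202398
[np.float64(0.3348), np.float64(0.2022), np.float64(0.3359), np.float64(0.2058)]
centre [ 0.59525039 -0.02522879]
knobtop [ 0.5546 -0.1836] local from centre-shift -0.0843 -0.1601
pin top [ 0.5178 -0.0551] local from centre-shift -0.0828 -0.0265
sideknobtop [ 0.5588 -0.183 ] local from centre-shift -0.0801 -0.1608
lamp-arm [ 0.5875 -0.0032] local from centre-shift -0.0011 0.0033
side lampcorner [0.5764 0.0019] local from centre-shift -0.0103 0.0114
sideLF [0.4417 0.0942] local from centre-shift -0.113 0.1384
sideLB [0.6423 0.1646] local from centre-shift 0.0994 0.1485
sideRB [ 0.7398 -0.156 ] local from centre-shift 0.1011 -0.1867
0
0.028
```

Emit:
jog_arm([
  {"x": -40, "y": -44, "wz": -0.1},
  {"x": -84, "y": -90, "wz": -0.2},
  {"x": -128, "y": -138, "wz": -0.3},
  {"x": -170, "y": -184, "wz": -0.4},
  {"x": -212, "y": -230, "wz": -0.5},
  {"x": -252, "y": -272, "wz": -0.6},
  {"x": -290, "y": -313, "wz": -0.649},
  {"x": -328, "y": -354, "wz": -0.649},
], jaw=50)

```text
validation failed for argument at $.pl...
```

```bash
cat >> h.py <<'E'
from scipy.spatial.transform import Rotation as R
EX=np.array([np.cos(np.radians(16.63)),np.sin(np.radians(16.63)),0]); EY=np.array([-EX[1],EX[0],0]); EZ=np.array([0,0,1.])
def to(p):
    # shift [mm] and turn in tool axes to TCP at p, tool y along EY, z down
    s=ctrl.state(); Rt=R.from_quat(s['orientation']); G=R.from_matrix(np.c_[-EX,EY,-EZ])
    print('t',s['clock'],'tcp',s['tool_pos'].round(4),'F',s['wrist_force'].round(1),'gap',s['finger_gap'].round(4),'j',s['joint_pos'].round(2))
    print('shift',(Rt.inv().apply(np.array(p)-s['tool_pos'])*1000).round(1),'turn',(Rt.inv()*G).as_rotvec().round(3))
E
python3 -c "
from h import *
to([.518,-.055,.2])"
```

```text
Traceback (most recent call last):
  File "h.py", line 27, in to
    print('t',s['clock'],'tcp',s['tool_pos'].round(4),'F',s['wrist_force'].round(1),'gap',s['finger_gap'].round(4),'j',s['joint_pos'].round(2))
                                                                                          ^^^^^^^^^^^^^^^^^^^^^
AttributeError: 'float' object has no attribute 'round'
```

The call was refused, probably because every row needs all six keys.

Emit:
jog_arm([
  {"x": -40, "y": -44, "z": 0, "wx": 0, "wy": 0, "wz": -0.1},
  {"x": -84, "y": -90, "z": 0, "wx": 0, "wy": 0, "wz": -0.2},
  {"x": -128, "y": -138, "z": 0, "wx": 0, "wy": 0, "wz": -0.3},
  {"x": -170, "y": -184, "z": 0, "wx": 0, "wy": 0, "wz": -0.4},
  {"x": -212, "y": -230, "z": 0, "wx": 0, "wy": 0, "wz": -0.5},
  {"x": -252, "y": -272, "z": 0, "wx": 0, "wy": 0, "wz": -0.6},
  {"x": -290, "y": -313, "z": 0, "wx": 0, "wy": 0, "wz": -0.649},
  {"x": -328, "y": -354, "z": 0, "wx": 0, "wy": 0, "wz": -0.649},
], jaw=50)

```text
clock: 1.1
tool_pos: [0.42, 0.1835, 0.2451]
orientation: [-0.145, 0.989, -0.0, 0.0]
wrist_force: [0.2, 0.6, -0.0]
finger_gap: 0.0504
grasp_force: 0.0
```

```bash
sed -i "s/s\['finger_gap'\].round(4)/round(s['finger_gap'],4)/" h.py
python3 -c "
from h import *
to([.518,-.055,.2])"
```

```text
t 1.1 tcp [0.42   0.1835 0.2451] F [ 0.2  0.6 -0. ] gap 0.0504 j [ 0.36 -0.16  2.05 -0.    1.25 -1.5 ]
shift [ -25.6 -256.6   45.1] turn [-0.  0.  0.]
```

Emit:
jog_arm([
  {"x": -4, "y": -40, "z": 0, "wx": 0, "wy": 0, "wz": 0},
  {"x": -9, "y": -85, "z": 0, "wx": 0, "wy": 0, "wz": 0},
  {"x": -13, "y": -130, "z": 5, "wx": 0, "wy": 0, "wz": 0},
  {"x": -18, "y": -175, "z": 20, "wx": 0, "wy": 0, "wz": 0},
  {"x": -22, "y": -220, "z": 35, "wx": 0, "wy": 0, "wz": 0},
  {"x": -26, "y": -257, "z": 45, "wx": 0, "wy": 0, "wz": 0},
  {"x": -26, "y": -257, "z": 45, "wx": 0, "wy": 0, "wz": 0},
  {"x": -26, "y": -257, "z": 45, "wx": 0, "wy": 0, "wz": 0},
])

```text
clock: 2.1
tool_pos: [0.5178, -0.0532, 0.2]
orientation: [-0.144, 0.99, 0.0, -0.0]
wrist_force: [-0.6, 0.3, -0.9]
finger_gap: 0.05
grasp_force: 0.0
```

Run:
```python
from h import *
to([.518,-.055,.108])
s=snap('side','side1')[140:240,275:405]
cv2.imwrite('pics/sc1.png',cv2.resize(s,None,fx=6,fy=6,interpolation=cv2.INTER_CUBIC))
print([ (np.array(proj('side',p))-[275,140])*6 for p in ([.518,-.055,.125],[.518,-.055,.091])])
```

```text
t 2.1 tcp [ 0.5178 -0.0532  0.2   ] F [-0.6  0.3 -0.9] gap 0.05 j [-0.15  0.01  1.98  0.    1.16 -2.01]
shift [ 0.3 -1.9 92. ] turn [ 0.001 -0.001 -0.001]
[array([389.74048348, 389.19682124]), array([387.3259898 , 428.25456466])]
```

View pics/sc1.png

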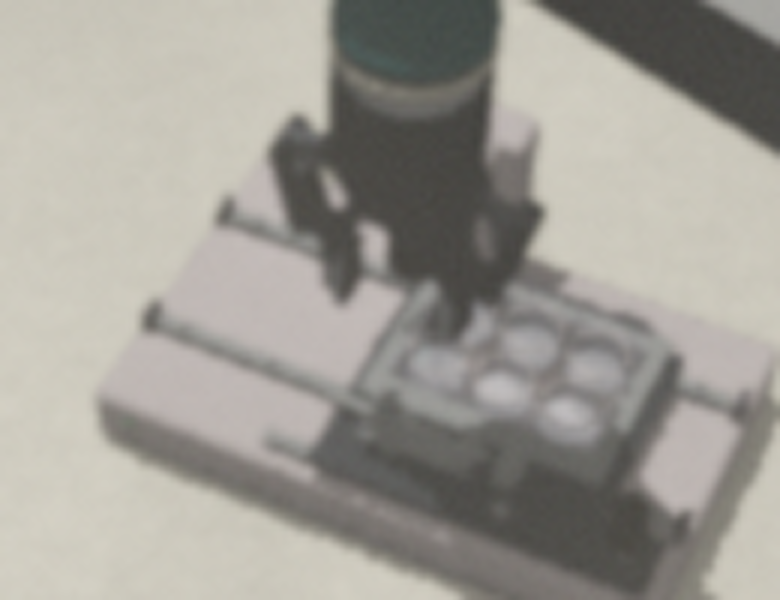

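The tool hovers over the plate's front edge. The pin, expected at (389,389–428), is in shadow. I'll compare with enlarged crops of the first pictures.

Run:
```python
from h import *
t=cv2.imread('pics/top0.png')[180:200,325:365]; s=cv2.imread('pics/side0.png')[198:226,325:365]
f=lambda a:cv2.convertScaleAbs(cv2.resize(a,None,fx=12,fy=12,interpolation=cv2.INTER_CUBIC),alpha=1.4)
cv2.imwrite('pics/z.png',np.vstack([f(t),f(s)]))
T=lambda x,y,z:atz('top',272+(x+.5)/6-.5,130+(y+.5)/6-.5,z)
o=np.array([.59525,-.02523,0])+.02*EY
for n,p in [('keeper',T(487,325,.085)),('dot',T(510,366,.07)),('strapL',T(365,360,.085)),('strapR',T(460,335,.085))]: print(n,(p-o)@EX,(p-o)@EY)
for st in(.0325,):
  for b in(0,.006,.028):
    for z in (.091,.125):
      P=o-.085*EX+(-.053+st-b)*EY+z*EZ; a=np.array(proj('top',P));c=np.array(proj('side',P)); print(b,z,(a-[325,180])*12,(c-[325,198])*12+[0,240])
```

```text
keeper -0.06365174104654009 -0.08706370437189644
dot -0.09110572116558976 -0.09449172938944589
strapL -0.062155004406818995 -0.00881948471406548
strapR -0.06465228180574126 -0.0693242136528456
0 0.091 [148.05173055 172.92073338] [150.7676556  398.88248247]
0 0.125 [152.24924857 163.8768286 ] [155.06817418 320.75254399]
0.006 0.091 [166.74444687 167.16774785] [170.93425729 407.14380495]
0.006 0.125 [171.33810893 158.00215912] [175.68713676 329.08410589]
0.028 0.091 [235.27459444 146.07643066] [245.36291483 437.63271471]
0.028 0.125 [241.32035387 136.46480169] [251.7969513  359.83809479]
```

View pics/z.png

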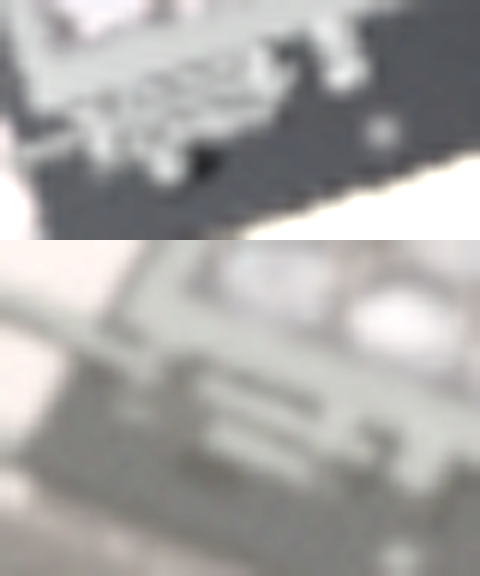

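In the top crop the pin is at (168,163), so the bolt is at about 5 mm and the straddle is centred. I'll descend with the jaw at 50 mm.

Emit:
jog_arm([
  {"x": 0, "y": 0, "z": 15, "wx": 0, "wy": 0, "wz": 0},
  {"x": 0, "y": 0, "z": 35, "wx": 0, "wy": 0, "wz": 0},
  {"x": 0, "y": 0, "z": 52, "wx": 0, "wy": 0, "wz": 0},
  {"x": 0, "y": 0, "z": 66, "wx": 0, "wy": 0, "wz": 0},
  {"x": 0, "y": 0, "z": 78, "wx": 0, "wy": 0, "wz": 0},
  {"x": 0, "y": 0, "z": 86, "wx": 0, "wy": 0, "wz": 0},
  {"x": 0, "y": 0, "z": 90, "wx": 0, "wy": 0, "wz": 0},
  {"x": 0, "y": 0, "z": 90, "wx": 0, "wy": 0, "wz": 0},
])

```text
clock: 3.15
tool_pos: [0.5183, -0.0535, 0.1102]
orientation: [-0.145, 0.989, 0.0, -0.0]
wrist_force: [0.7, 0.1, -0.3]
finger_gap: 0.0501
grasp_force: 0.0
```

Emit:
jog_arm([
  {"x": 0, "y": -6, "z": 0, "wx": 0, "wy": 0, "wz": 0},
  {"x": 0, "y": -12, "z": 0, "wx": 0, "wy": 0, "wz": 0},
  {"x": 0, "y": -17, "z": 0, "wx": 0, "wy": 0, "wz": 0},
  {"x": 0, "y": -21, "z": 0, "wx": 0, "wy": 0, "wz": 0},
  {"x": 0, "y": -25, "z": 0, "wx": 0, "wy": 0, "wz": 0},
  {"x": 0, "y": -29, "z": 0, "wx": 0, "wy": 0, "wz": 0},
  {"x": 0, "y": -33, "z": 0, "wx": 0, "wy": 0, "wz": 0},
  {"x": 0, "y": -36, "z": 0, "wx": 0, "wy": 0, "wz": 0},
])

```text
clock: 4.15
tool_pos: [0.5287, -0.0881, 0.1103]
orientation: [-0.145, 0.989, 0.0, 0.0]
wrist_force: [0.2, 2.3, -0.8]
finger_gap: 0.0497
grasp_force: 0.6
```

Emit:
jog_arm([
  {"x": 0, "y": -2, "z": 0, "wx": 0, "wy": 0, "wz": 0},
  {"x": 0, "y": -4, "z": 0, "wx": 0, "wy": 0, "wz": 0},
  {"x": 0, "y": -6, "z": 0, "wx": 0, "wy": 0, "wz": 0},
  {"x": 0, "y": -8, "z": 0, "wx": 0, "wy": 0, "wz": 0},
  {"x": 0, "y": -9, "z": 0, "wx": 0, "wy": 0, "wz": 0},
  {"x": 0, "y": -10, "z": 0, "wx": 0, "wy": 0, "wz": 0},
  {"x": 0, "y": -11, "z": 0, "wx": 0, "wy": 0, "wz": 0},
  {"x": 0, "y": -12, "z": 0, "wx": 0, "wy": 0, "wz": 0},
])

```text
clock: 5.15
tool_pos: [0.532, -0.0994, 0.1102]
orientation: [-0.145, 0.989, 0.0, -0.0]
wrist_force: [0.8, 2.4, -0.3]
finger_gap: 0.0501
grasp_force: 1.1
```

Emit:
jog_arm([
  {"x": 0, "y": -2, "z": 0, "wx": 0, "wy": 0, "wz": 0},
  {"x": 0, "y": -4, "z": 0, "wx": 0, "wy": 0, "wz": 0},
  {"x": 0, "y": -6, "z": 0, "wx": 0, "wy": 0, "wz": 0},
  {"x": 0, "y": -8, "z": 0, "wx": 0, "wy": 0, "wz": 0},
  {"x": 0, "y": -10, "z": 0, "wx": 0, "wy": 0, "wz": 0},
  {"x": 0, "y": -12, "z": 0, "wx": 0, "wy": 0, "wz": 0},
  {"x": 0, "y": -13, "z": 0, "wx": 0, "wy": 0, "wz": 0},
  {"x": 0, "y": -14, "z": 0, "wx": 0, "wy": 0, "wz": 0},
])

```text
clock: 6.15
tool_pos: [0.536, -0.113, 0.1103]
orientation: [-0.145, 0.989, -0.0, -0.0]
wrist_force: [-0.3, 2.8, 0.8]
finger_gap: 0.0498
grasp_force: 1.1
```

Run:
```python
from h import *
to([0,0,0])
t=snap('top','top2')[130:220,272:388]; s=snap('side','side2')[140:250,285:425]
cv2.imwrite('pics/tc2.png',np.vstack([cv2.resize(t,(580,450*580//580),interpolation=cv2.INTER_CUBIC)]))
```

```text
t 6.15 tcp [ 0.536  -0.113   0.1103] F [-0.3  2.8  0.8] gap 0.0498 j [-0.25  0.15  2.01 -0.    0.99 -2.11]
shift [481.3 261.6 110.3] turn [-0. -0. -0.]
```

View pics/tc2.png

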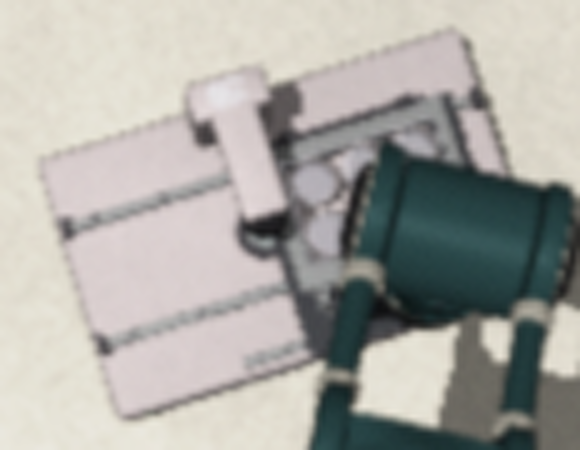

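The stage's left edge has moved about 5 px (roughly 20 mm) toward -y, so the bolt is on its stop and is carrying the stage. I'll push on to the loading end stop, where the force must rise.

Emit:
jog_arm([
  {"x": 0, "y": -2, "z": 0, "wx": 0, "wy": 0, "wz": 0},
  {"x": 0, "y": -4, "z": 0, "wx": 0, "wy": 0, "wz": 0},
  {"x": 0, "y": -6, "z": 0, "wx": 0, "wy": 0, "wz": 0},
  {"x": 0, "y": -7, "z": 0, "wx": 0, "wy": 0, "wz": 0},
  {"x": 0, "y": -8, "z": 0, "wx": 0, "wy": 0, "wz": 0},
  {"x": 0, "y": -9, "z": 0, "wx": 0, "wy": 0, "wz": 0},
  {"x": 0, "y": -9, "z": 0, "wx": 0, "wy": 0, "wz": 0},
  {"x": 0, "y": -9, "z": 0, "wx": 0, "wy": 0, "wz": 0},
])

```text
clock: 7.25
tool_pos: [0.5386, -0.1217, 0.1103]
orientation: [-0.145, 0.989, -0.0, 0.0]
wrist_force: [-0.7, 0.7, -0.4]
finger_gap: 0.0496
grasp_force: 0.3
```

Emit:
jog_arm([
  {"x": 0, "y": -1, "z": 0, "wx": 0, "wy": 0, "wz": 0},
  {"x": 0, "y": -2, "z": 0, "wx": 0, "wy": 0, "wz": 0},
  {"x": 0, "y": -3, "z": 0, "wx": 0, "wy": 0, "wz": 0},
  {"x": 0, "y": -4, "z": 0, "wx": 0, "wy": 0, "wz": 0},
  {"x": 0, "y": -4, "z": 0, "wx": 0, "wy": 0, "wz": 0},
  {"x": 0, "y": -4, "z": 0, "wx": 0, "wy": 0, "wz": 0},
  {"x": 0, "y": -4, "z": 0, "wx": 0, "wy": 0, "wz": 0},
  {"x": 0, "y": -4, "z": 0, "wx": 0, "wy": 0, "wz": 0},
])

```text
clock: 8.25
tool_pos: [0.5394, -0.1245, 0.1102]
orientation: [-0.144, 0.99, 0.001, -0.0]
wrist_force: [-1.8, 4.6, 3.2]
finger_gap: 0.0501
grasp_force: 2.6
```

Emit:
jog_arm([
  {"x": 0, "y": -1, "z": 0, "wx": 0, "wy": 0, "wz": 0},
  {"x": 0, "y": -2, "z": 0, "wx": 0, "wy": 0, "wz": 0},
  {"x": 0, "y": -3, "z": 0, "wx": 0, "wy": 0, "wz": 0},
  {"x": 0, "y": -3, "z": 0, "wx": 0, "wy": 0, "wz": 0},
  {"x": 0, "y": -3, "z": 0, "wx": 0, "wy": 0, "wz": 0},
  {"x": 0, "y": -3, "z": 0, "wx": 0, "wy": 0, "wz": 0},
  {"x": 0, "y": -3, "z": 0, "wx": 0, "wy": 0, "wz": 0},
  {"x": 0, "y": -3, "z": 0, "wx": 0, "wy": 0, "wz": 0},
])

```text
clock: 9.25
tool_pos: [0.5395, -0.125, 0.11]
orientation: [-0.144, 0.99, 0.003, -0.001]
wrist_force: [-3.3, 13.5, 4.9]
finger_gap: 0.0502
grasp_force: 6.6
```

The force rose to 13.5 N, so the bolt is home and the stage is at 0. The knob is then at about world (0.563, -0.215). I'll back off, lift and go over it.

Emit:
jog_arm([
  {"x": 0, "y": 8, "z": 0, "wx": 0, "wy": 0, "wz": 0},
  {"x": 0, "y": 12, "z": -15, "wx": 0, "wy": 0, "wz": 0},
  {"x": 0, "y": 12, "z": -45, "wx": 0, "wy": 0, "wz": 0},
  {"x": 1, "y": 0, "z": -65, "wx": 0, "wy": 0, "wz": 0},
  {"x": 2, "y": -35, "z": -65, "wx": 0, "wy": 0, "wz": 0},
  {"x": 3, "y": -70, "z": -65, "wx": 0, "wy": 0, "wz": 0},
  {"x": 3, "y": -89, "z": -65, "wx": 0, "wy": 0, "wz": 0},
  {"x": 3, "y": -89, "z": -65, "wx": 0, "wy": 0, "wz": 0},
])

```text
clock: 10.25
tool_pos: [0.5635, -0.2155, 0.1758]
orientation: [-0.144, 0.99, -0.0, 0.0]
wrist_force: [-0.1, 0.4, 0.2]
finger_gap: 0.05
grasp_force: 0.0
```

Run:
```python
from h import *
to([.5632,-.2148,.094])
s=snap('side','side3')[140:250,285:415]
cv2.imwrite('pics/sc3.png',cv2.resize(s,None,fx=5,fy=5,interpolation=cv2.INTER_CUBIC))
o=np.array([.5895,-.0061,0])
f=lambda p:(np.array(proj('side',p))-[285,140])*5
print('knob',f([.5632,-.2148,.114]),'pin', f(o-.085*EX-.081*EY+.125*EZ), f(o-.085*EX-.081*EY+.091*EZ))
```

```text
t 10.25 tcp [ 0.5635 -0.2155  0.1758] F [-0.1  0.4  0.2] gap 0.05 j [-0.41  0.18  1.84 -0.    1.12 -2.27]
shift [ 0.2  0.8 81.8] turn [-0.     0.    -0.002]
knob [518.3347795  437.50134767] pin [352.38877047 359.16436321] [348.64543632 391.40595047]
```

View pics/sc3.png

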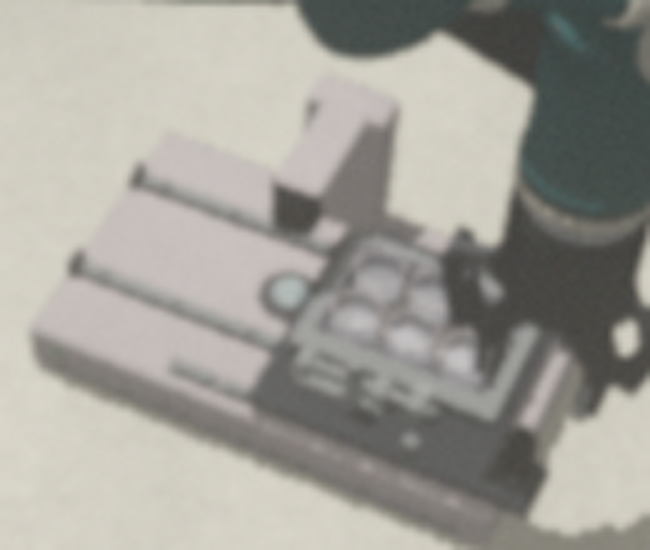

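The knob top shows at (520,440), as predicted at (518,437), and the bolt bar reaches into the keeper near (400,395). I'll descend and grip.

Emit:
jog_arm([
  {"x": 0, "y": 1, "z": 15, "wx": 0, "wy": 0, "wz": 0},
  {"x": 0, "y": 1, "z": 32, "wx": 0, "wy": 0, "wz": 0},
  {"x": 0, "y": 1, "z": 48, "wx": 0, "wy": 0, "wz": 0},
  {"x": 0, "y": 1, "z": 62, "wx": 0, "wy": 0, "wz": 0},
  {"x": 0, "y": 1, "z": 73, "wx": 0, "wy": 0, "wz": 0},
  {"x": 0, "y": 1, "z": 79, "wx": 0, "wy": 0, "wz": 0},
  {"x": 0, "y": 1, "z": 81, "wx": 0, "wy": 0, "wz": 0},
  {"x": 0, "y": 1, "z": 81, "wx": 0, "wy": 0, "wz": 0},
])

```text
clock: 11.3
tool_pos: [0.5632, -0.2135, 0.0947]
orientation: [-0.145, 0.989, -0.0, 0.0]
wrist_force: [0.4, -0.5, -0.5]
finger_gap: 0.0502
grasp_force: 0.0
```

Emit:
jog_arm([
  {"x": 0, "y": 0, "z": 0, "wx": 0, "wy": 0, "wz": 0},
  {"x": 0, "y": 0, "z": 0, "wx": 0, "wy": 0, "wz": 0},
  {"x": 0, "y": 0, "z": 0, "wx": 0, "wy": 0, "wz": 0},
  {"x": 0, "y": 0, "z": 0, "wx": 0, "wy": 0, "wz": 0},
  {"x": 0, "y": 0, "z": 0, "wx": 0, "wy": 0, "wz": 0},
  {"x": 0, "y": 0, "z": 0, "wx": 0, "wy": 0, "wz": 0},
  {"x": 0, "y": 0, "z": 0, "wx": 0, "wy": 0, "wz": 0},
  {"x": 0, "y": 0, "z": 0, "wx": 0, "wy": 0, "wz": 0},
], jaw=10)

```text
clock: 12.3
tool_pos: [0.5633, -0.2136, 0.095]
orientation: [-0.145, 0.989, -0.0, 0.0]
wrist_force: [-1.5, 0.2, 5.3]
finger_gap: 0.0183
grasp_force: 58.6
```

Emit:
jog_arm([
  {"x": 0, "y": -1, "z": 0, "wx": 0, "wy": 0, "wz": 0},
  {"x": 0, "y": -2, "z": 0, "wx": 0, "wy": 0, "wz": 0},
  {"x": 0, "y": -3, "z": 0, "wx": 0, "wy": 0, "wz": 0},
  {"x": 0, "y": -3, "z": 0, "wx": 0, "wy": 0, "wz": 0},
  {"x": 0, "y": -3, "z": 0, "wx": 0, "wy": 0, "wz": 0},
  {"x": 0, "y": -3, "z": 0, "wx": 0, "wy": 0, "wz": 0},
  {"x": 0, "y": -3, "z": 0, "wx": 0, "wy": 0, "wz": 0},
  {"x": 0, "y": -3, "z": 0, "wx": 0, "wy": 0, "wz": 0},
])

```text
clock: 13.3
tool_pos: [0.5633, -0.2137, 0.095]
orientation: [-0.144, 0.99, 0.002, -0.0]
wrist_force: [-4.4, 9.1, 10.0]
finger_gap: 0.0187
grasp_force: 59.4
```

Zero reference: the stage is at 0 with TCP (0.5633, -0.2137), so 95 mm is TCP (0.5361, -0.1227). Now I slide.

Emit:
jog_arm([
  {"x": 0, "y": 5, "z": 0, "wx": 0, "wy": 0, "wz": 0},
  {"x": 0, "y": 11, "z": 0, "wx": 0, "wy": 0, "wz": 0},
  {"x": 0, "y": 18, "z": 0, "wx": 0, "wy": 0, "wz": 0},
  {"x": 0, "y": 25, "z": 0, "wx": 0, "wy": 0, "wz": 0},
  {"x": 0, "y": 32, "z": 0, "wx": 0, "wy": 0, "wz": 0},
  {"x": 0, "y": 39, "z": 0, "wx": 0, "wy": 0, "wz": 0},
  {"x": 0, "y": 45, "z": 0, "wx": 0, "wy": 0, "wz": 0},
  {"x": 0, "y": 50, "z": 0, "wx": 0, "wy": 0, "wz": 0},
])

```text
clock: 14.3
tool_pos: [0.5496, -0.169, 0.095]
orientation: [-0.145, 0.989, -0.001, 0.0]
wrist_force: [-2.4, -3.3, 6.1]
finger_gap: 0.0184
grasp_force: 59.0
```

Emit:
jog_arm([
  {"x": 0, "y": 4, "z": 0, "wx": 0, "wy": 0, "wz": 0},
  {"x": 0, "y": 8, "z": 0, "wx": 0, "wy": 0, "wz": 0},
  {"x": 0, "y": 12, "z": 0, "wx": 0, "wy": 0, "wz": 0},
  {"x": 0, "y": 16, "z": 0, "wx": 0, "wy": 0, "wz": 0},
  {"x": 0, "y": 20, "z": 0, "wx": 0, "wy": 0, "wz": 0},
  {"x": 0, "y": 24, "z": 0, "wx": 0, "wy": 0, "wz": 0},
  {"x": 0, "y": 27, "z": 0, "wx": 0, "wy": 0, "wz": 0},
  {"x": 0, "y": 28, "z": 0, "wx": 0, "wy": 0, "wz": 0},
])

```text
clock: 15.3
tool_pos: [0.5413, -0.142, 0.095]
orientation: [-0.145, 0.989, -0.001, -0.0]
wrist_force: [-2.9, -2.8, 7.4]
finger_gap: 0.0185
grasp_force: 59.2
```

```bash
python3 -c "
from h import *
to([.5361,-.1227,.095])"
```

```text
t 15.3 tcp [ 0.5413 -0.142   0.095 ] F [-2.9 -2.8  7.4] gap 0.0185 j [-0.3   0.19  1.99 -0.    0.96 -2.16]
shift [-0.6 19.9 -0. ] turn [-0.001 -0.     0.   ]
```

Emit:
jog_arm([
  {"x": 0, "y": 3, "z": 0, "wx": 0, "wy": 0, "wz": 0},
  {"x": 0, "y": 6, "z": 0, "wx": 0, "wy": 0, "wz": 0},
  {"x": 0, "y": 9, "z": 0, "wx": 0, "wy": 0, "wz": 0},
  {"x": 0, "y": 12, "z": 0, "wx": 0, "wy": 0, "wz": 0},
  {"x": 0, "y": 15, "z": 0, "wx": 0, "wy": 0, "wz": 0},
  {"x": 0, "y": 18, "z": 0, "wx": 0, "wy": 0, "wz": 0},
  {"x": 0, "y": 19, "z": 0, "wx": 0, "wy": 0, "wz": 0},
  {"x": 0, "y": 20, "z": 0, "wx": 0, "wy": 0, "wz": 0},
])

```text
clock: 16.3
tool_pos: [0.5354, -0.1227, 0.095]
orientation: [-0.145, 0.989, -0.0, -0.0]
wrist_force: [-3.6, -3.1, 8.7]
finger_gap: 0.0185
grasp_force: 59.7
```

```bash
python3 -c "
from h import *
to([.5361,-.1227,.095])"
```

```text
t 16.3 tcp [ 0.5354 -0.1227  0.095 ] F [-3.6 -3.1  8.7] gap 0.0185 j [-0.27  0.17  2.01 -0.    0.96 -2.13]
shift [-0.7 -0.3 -0. ] turn [-0.001 -0.001  0.   ]
```

Emit:
jog_arm([
  {"x": 0, "y": 1, "z": 0, "wx": 0, "wy": 0, "wz": 0},
  {"x": 0, "y": 2, "z": 0, "wx": 0, "wy": 0, "wz": 0},
  {"x": 0, "y": 2, "z": 0, "wx": 0, "wy": 0, "wz": 0},
  {"x": 0, "y": 2, "z": 0, "wx": 0, "wy": 0, "wz": 0},
  {"x": 0, "y": 2, "z": 0, "wx": 0, "wy": 0, "wz": 0},
  {"x": 0, "y": 2, "z": 0, "wx": 0, "wy": 0, "wz": 0},
  {"x": 0, "y": 2, "z": 0, "wx": 0, "wy": 0, "wz": 0},
  {"x": 0, "y": 2, "z": 0, "wx": 0, "wy": 0, "wz": 0},
])

```text
clock: 17.3
tool_pos: [0.5349, -0.1213, 0.095]
orientation: [-0.145, 0.989, -0.001, -0.0]
wrist_force: [-3.1, -4.3, 8.2]
finger_gap: 0.0179
grasp_force: 59.6
```

Emit:
jog_arm([
  {"x": 0, "y": -1, "z": 0, "wx": 0, "wy": 0, "wz": 0},
  {"x": 0, "y": -2, "z": 0, "wx": 0, "wy": 0, "wz": 0},
  {"x": 0, "y": -3, "z": 0, "wx": 0, "wy": 0, "wz": 0},
  {"x": 0, "y": -4, "z": 0, "wx": 0, "wy": 0, "wz": 0},
  {"x": 0, "y": -4, "z": 0, "wx": 0, "wy": 0, "wz": 0},
  {"x": 0, "y": -4, "z": 0, "wx": 0, "wy": 0, "wz": 0},
  {"x": 0, "y": -4, "z": 0, "wx": 0, "wy": 0, "wz": 0},
  {"x": 0, "y": -4, "z": 0, "wx": 0, "wy": 0, "wz": 0},
])

```text
clock: 18.3
tool_pos: [0.5357, -0.1238, 0.095]
orientation: [-0.145, 0.99, 0.0, -0.001]
wrist_force: [-4.1, 1.1, 10.4]
finger_gap: 0.0184
grasp_force: 59.9
```

Emit:
jog_arm([
  {"x": 0, "y": 1, "z": 0, "wx": 0, "wy": 0, "wz": 0},
  {"x": 0, "y": 1.5, "z": 0, "wx": 0, "wy": 0, "wz": 0},
  {"x": 0, "y": 1.5, "z": 0, "wx": 0, "wy": 0, "wz": 0},
  {"x": 0, "y": 1.5, "z": 0, "wx": 0, "wy": 0, "wz": 0},
  {"x": 0, "y": 1.5, "z": 0, "wx": 0, "wy": 0, "wz": 0},
  {"x": 0, "y": 1.5, "z": 0, "wx": 0, "wy": 0, "wz": 0},
  {"x": 0, "y": 1.5, "z": 0, "wx": 0, "wy": 0, "wz": 0},
  {"x": 0, "y": 1.5, "z": 0, "wx": 0, "wy": 0, "wz": 0},
])

```text
clock: 19.3
tool_pos: [0.5355, -0.123, 0.095]
orientation: [-0.145, 0.989, -0.0, -0.0]
wrist_force: [-4.4, -1.8, 9.0]
finger_gap: 0.0186
grasp_force: 59.7
```

Run:
```python
from h import *
to([.5361,-.1227,.095])
s=snap('side','side4')[140:250,285:415]
cv2.imwrite('pics/sc4.png',cv2.resize(s,None,fx=5,fy=5,interpolation=cv2.INTER_CUBIC))
```

```text
t 19.3 tcp [ 0.5355 -0.123   0.095 ] F [-4.4 -1.8  9. ] gap 0.0186 j [-0.27  0.17  2.01 -0.    0.96 -2.13]
shift [-0.7  0.1 -0. ] turn [-0.    -0.001  0.   ]
```

View pics/sc4.png

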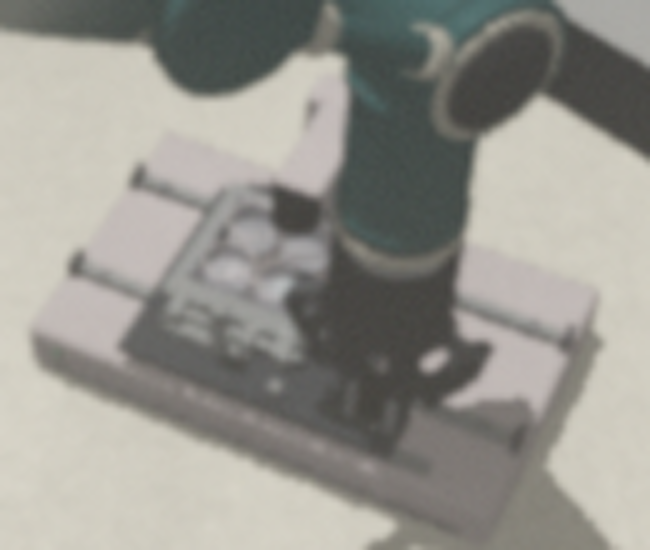

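The stage's dark edge has moved from about (260,395) to (125,345). The lamp head at (297,210) is over the middle wells, the frame lies flat, and the bolt bar still runs into the keeper near (270,340). I'm handing in.

```bash
python3 -c "
from plant import ctrl
print(ctrl.job_done())"
```

```text
the job is handed in; nothing more can be done
None
```

I handed the job in at 19.3 s, and the hand-in gave no verdict: the bolt is on its hard stop, and the stage rests at about 95 mm in the second notch (measured from the end stop, resisting a nudge either way), with the knob held at about 60 N.

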